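# Strip the hook track and stack the refill cartons

### The arm

A 7-joint arm with a two-finger parallel gripper is mounted at the origin on the work surface. World frame = base frame: x ahead of the robot, y to its left, z up, the work surface at z = 0. Lengths are in mm, angles in rad, forces in N, time in s.
With the tool pointing down it reaches from about 425 to 925 mm from the base axis. Payload 6.8 kg.
Tool frame: the origin (TCP) lies midway between the tips of the shut fingers; the grasp point (between the pads) lies 19 mm behind it (bot.hold_point_z is the distance from the TCP to the grasp point, in mm); z points along the fingers, y is the line along which they close (so a half turn about z gives the same grasp; the last joint's range is limited). The gripper opens to 88 mm and grips with 3 to 60 N. Pads are 20 mm wide; open, the fingers measure 115 mm over their backs; the gripper's body (75 mm by 178 mm) begins 61 mm behind the grasp point.
Start: joints at [-1.237, 0.477, 0.022, 1.555, -0.011, 1.109, -0.083], TCP at [288.607, 610.208, 222.664] pointing down, gripper open.
Joint ranges: [-2.96, 2.96], [-0.34, 2.1], [-1.41, 1.46], [0.24, 2.44], [-1.37, 4.51], [0.17, 1.92], [-2.96, 2.96]. Speed limits (rad/s): [2.39, 2.39, 3.14, 3.14, 3.14, 3.14, 3.14].

### API

Orientations are given as a unit quaternion [w, x, y, z].
In Python, from bench import bot gives the robot as it stands.
- The arm moves only by the tool arm_command, never from a script. Its argument "motion" is a list that holds one entry, the list of rows, each a list of 4 numbers: the shift along the tool's x, y, z in m, then the turn about the tool's z in rad. In form: [[[tx, ty, tz, twist], ...]]. A call has exactly 8 rows; each row is the pose to reach, as a shift and turn from the pose commanded when the call began, along the tool's axes at that moment; what a row does not reach only later rows make up. A row lasts 1/8 s, in which the tool goes at most 62.5 mm and 10.7 degrees, less where a joint would pass 70% of its speed; a pose out of reach is approached as far as the arm can. A call with a gripper value outside its range is refused whole. "fingers" is the closure, from -1 (fully open) to 1 (shut), so that 0 is half open, set as the call begins (left out, the last holds). The fingers move at their own pace and stop on an object; "newtons" is the grip in N (left out, the last holds). Time passes only in rows, so rows that repeat a pose let the fingers close, or fill a call up. It gives the time, the measured TCP pose, the force, the opening and the grip force at its end, in the units of the state.
- bot.get_state(): the state, without advancing time (a new reading comes with each control period).
- bot.get_image(name): name is "scene" or "top" or "wrist"; returns the picture (480x640x3 uint8, red, green, blue); there is no depth.
- bot.camera_model(name): a dict with "K" (3x3 intrinsics, pixels), "T" (4x4, takes a point from camera to world coordinates). Camera axes: x right, y down, z forward; pixel columns grow to the right and rows downward; lengths in mm; the calibration is good to about 2 mm. A picture is of the moment at which its call begins: read the wrist's pose just before it. camera_model takes no time and is no camera call; for the wrist camera it gives the pose at the moment of the call.
- bot.close_job(): hands the job in; it is judged then, once.
The state is a dict: "t": time; "q": joint angles; "qd": joint speeds; "joint_torque": joint torques, N m; "ee_pos": TCP position; "orientation": TCP orientation; "force": force on the tool from outside, world axes, zero at the start; "moment": the same for the moment, N m; "finger_gap": finger opening in mm; "grasp_force": force on a finger pad.
Only numpy, scipy, OpenCV 4.12 (cv2) and the standard library are available. Lean on these libraries where they do the work, as an engineer would, in place of code of your own. Each camera call takes 0.05 s, during which the arm holds its last target. There are 200 camera calls.

### The job

Turn this cleaning bench from hanging tools to carton storage: slide the hooks one by one along the T-track to its open end, lift them off and put them all in the white basket. Then stack all the refill cartons that are there squarely on top of one another, lying down, in one column centred on the black rubber mat and lined up with its long side. Leave the cleaning things standing around where they are.

Things in the scene. Friction and masses are not known exactly. Their poses are not given: they have to be found in the camera images.
- track: Fixed aluminium T-track, 340 x 56 x 20 mm. Origin: centre of its underside; x along it to the open end. Floor 6 mm thick over its whole length. Two lips (z 15 to 20 mm, 18 mm slot between them) cover x -170 to +80 mm; x +80 to +170 is bare floor, the open end, where a hook lifts off once its origin is past x +105. A black stop closes the other end. Position and direction vary.
- mat: Fixed black rubber mat 140 x 80 x 4 mm lying on the table, the place of the column. Origin: centre of its underside; x along its long side.
- basket: Fixed open white plastic basket, 210 (x) x 130 (y) x 42 mm high outside, walls and floor 4 mm. Origin: centre of its underside; x along its long side. Basket and mat change sides from start to start.
- hook_a: Grey sliding hook, 76 mm tall, 0.16 kg, nearest the open end; two or three of the three are there. Origin: centre of its foot's underside; z up, x along the track. Slippery foot plate 50 (x) x 38 x 6 mm under the lips; stem 12 mm wide in the slot, 3 mm play each way; block 50 x 40, z 17 to 30 mm; grip fin 40 (x) x 22 (y), z 30 to 76; prong out to y -54 mm, z 18 to 34. Slides easily.
- hook_a_fin (a point): Point to grip on the fin, on its axis, 58 mm above the foot's underside (18 mm below its top).
- hook_b: Grey sliding hook, 76 mm tall, 0.16 kg, the middle one; two or three of the three are there. Origin: centre of its foot's underside; z up, x along the track. Slippery foot plate 50 (x) x 38 x 6 mm under the lips; stem 12 mm wide in the slot, 3 mm play each way; block 50 x 40, z 17 to 30 mm; grip fin 40 (x) x 22 (y), z 30 to 76; prong out to y -54 mm, z 18 to 34. Slides easily.
- hook_b_fin (a point): Point to grip on the fin, on its axis, 58 mm above the foot's underside (18 mm below its top).
- hook_c: Grey sliding hook, 76 mm tall, 0.16 kg, nearest the stop; two or three of the three are there. Origin: centre of its foot's underside; z up, x along the track. Slippery foot plate 50 (x) x 38 x 6 mm under the lips; stem 12 mm wide in the slot, 3 mm play each way; block 50 x 40, z 17 to 30 mm; grip fin 40 (x) x 22 (y), z 30 to 76; prong out to y -54 mm, z 18 to 34. Slides easily.
- hook_c_fin (a point): Point to grip on the fin, on its axis, 58 mm above the foot's underside (18 mm below its top).
- carton1: Closed cardboard refill carton, 120 (x) x 60 (y) x 60 (z) mm, about 0.25 kg, all alike; three or four of the four are present. Origin: centre of the underside as it stands at the start; x along its length. Any of its four long faces may be underneath.
- carton1_mid (a point): Middle of the carton, 30 mm from each long face.
- carton2: Closed cardboard refill carton, 120 (x) x 60 (y) x 60 (z) mm, about 0.25 kg, all alike; three or four of the four are present. Origin: centre of the underside as it stands at the start; x along its length. Any of its four long faces may be underneath.
- carton2_mid (a point): Middle of the carton, 30 mm from each long face.
- carton3: Closed cardboard refill carton, 120 (x) x 60 (y) x 60 (z) mm, about 0.25 kg, all alike; three or four of the four are present. Origin: centre of the underside as it stands at the start; x along its length. Any of its four long faces may be underneath.
- carton3_mid (a point): Middle of the carton, 30 mm from each long face.
- carton4: Closed cardboard refill carton, 120 (x) x 60 (y) x 60 (z) mm, about 0.25 kg, all alike; three or four of the four are present. Origin: centre of the underside as it stands at the start; x along its length. Any of its four long faces may be underneath.
- carton4_mid (a point): Middle of the carton, 30 mm from each long face.
- tin: Bystander: low round steel tin, 52 mm across, 34 mm high, among the cartons.
- sponge: Bystander: yellow sponge block 70 x 110 x 28 mm.
- brush: Bystander: brush lying at the far side.
- pump: Bystander: white pump bottle, 68 mm across, 150 mm tall, left side.
- spray: Bystander: trigger spray bottle, 76 mm across, 193 mm tall, far left.
- polish: Bystander: grey bottle with red cap, 56 mm across, 130 mm tall, far right.
- jar: Bystander: amber jar, 68 mm across, 75 mm tall, right side.
There are look-alikes about, which are no part of the job. Leave any yellow look-alike of the hook_b alone.

How it is judged (in metres and radians):
On the way, in this order (a step that is already met when the one before it is completed fails the run):
1. all the hooks present are off the track and in the basket (x of hook_a_fin in the frame of basket between -0.11 and 0.11 m and x of hook_a in the frame of basket between -0.103 and 0.103 m and y of hook_a in the frame of basket between -0.063 and 0.063 m and y of hook_a_fin in the frame of basket between -0.075 and 0.075 m and z of each of hook_a, hook_b, hook_c in the frame of basket below 0.035 m and x of hook_b_fin in the frame of basket between -0.11 and 0.11 m and x of hook_b in the frame of basket between -0.103 and 0.103 m and y of hook_b in the frame of basket between -0.063 and 0.063 m and y of hook_b_fin in the frame of basket between -0.075 and 0.075 m and x of hook_c_fin in the frame of basket between -0.11 and 0.11 m and x of hook_c in the frame of basket between -0.103 and 0.103 m and y of hook_c in the frame of basket between -0.063 and 0.063 m and y of hook_c_fin in the frame of basket between -0.075 and 0.075 m), for 0.2 s.
2. all the cartons present lie in one square column on the mat (horizontal distance between each of carton1_mid, carton2_mid, carton3_mid, carton4_mid and mat below 0.015 m and angle between the x axis of each of carton1, carton2, carton3, carton4 and the x axis of mat, either way round below 0.15 rad and angle between carton1's own x axis and vertical between 1.5 and 1.64 rad and angle between carton2's own x axis and vertical between 1.5 and 1.64 rad and angle between carton3's own x axis and vertical between 1.5 and 1.64 rad and angle between carton4's own x axis and vertical between 1.5 and 1.64 rad), for 0.2 s.
At the end, for the whole second after the job is handed in: All hooks present at rest in the basket, inside its walls and down at its floor. Every carton present at rest with its middle within 15 mm (from above) of the mat's centre, its long axis level within 4 degrees and within 0.15 rad of the mat's long side: one column (all of step 1 and all of step 2 and linear speed of each of carton1, carton2, carton3, carton4, hook_a, hook_b, hook_c below 0.02 m/s); the robot touches nothing.
It fails at once if a bystander is pushed more than 60 mm (distance of any of tin, sponge, brush, pump, spray, polish, jar from where it was at the start of the episode above 0.06 m).
It fails at once if a bottle or jar is tipped over (angle between any of pump, spray, polish, jar's own z axis and vertical above 0.6 rad).
Of hook_a, hook_b, hook_c only 2 to 3 are there at a start; the rules pass over those that are not, and their reading is None.
Of carton1, carton2, carton3, carton4 only 3 to 4 are there at a start; the rules pass over those that are not, and their reading is None.
At some moment in a run one of carton1, carton2, carton3, carton4 may be knocked a few centimetres aside while the robot is not near it.
It also fails if it takes over 210 s, if anything falls off the work surface, if the arm or the gripper's body presses on something with over 40 N, if the wrist force passes 120 N, or if a joint passes its speed limit or range.

## Working session

There is one attempt and no reset: what is moved stays moved. The work goes in short steps, Python scripts to look and compute and a tool call to move; the robot and the scene stay as the last step left them, time stands still between calls to the robot, and variables do not carry over. Pictures are saved under pics/ and viewed, at most 14 in all, crops included, and the job is handed in when it is done.

Besides the shell and the picture viewer there is one more tool, called after ">>>" as name(argument=value, ...) on one line, values as JSON. arm_command: Moves the arm, as the interface text tells. Its arguments: {"type":"object","properties":{"motion":{"type":"array","items":{"type":"array","items":{"type":"array","items":{"type":"number"}}}},"fingers":{"type":"number"},"newtons":{"type":"number"}},"required":["motion"]}

```bash
ls; mkdir -p pics; python3 - <<'E'
from bench import bot
import cv2
s=bot.get_state();print(s)
for n in("top","scene"):
    im=bot.get_image(n);cv2.imwrite(f"pics/{n}0.png",im[:,:,::-1]);m=bot.camera_model(n);print(n,m["K"],m["T"])
E
```

```text
pics
{'t': 0.0, 'q': array([-1.23714155,  0.47779355,  0.02235563,  1.55642451, -0.01149342,
        1.1093047 , -0.08307415]), 'qd': array([ 0.00028069, -0.00038635,  0.00075564,  0.00164377, -0.00048081,
       -0.00055818,  0.00077081]), 'joint_torque': array([ 7.17336698e-04, -5.82855785e+01,  1.53511360e+00, -2.72608495e+01,
       -5.43749391e-02,  1.69563352e-02,  1.51578288e-04]), 'ee_pos': array([288.35037596, 609.65297895, 221.69780748]), 'orientation': array([-1.25158886e-04,  2.19067867e-01,  9.75709208e-01, -8.92105384e-04]), 'force': array([0.15435558, 0.16616831, 0.625281  ]), 'moment': array([-0.0460886 ,  0.00030673, -0.00151128]), 'grasp_force': 0.0, 'finger_gap': 87.84623058188446}
top [[594.04770029   0.         322.51148138]
 [  0.         594.04770029 240.77124286]
 [  0.           0.           1.        ]] [[-1.46973452e-02 -9.91727254e-01  1.27518786e-01  3.75435531e+02]
 [-9.99790713e-01  1.27607564e-02 -1.59904233e-02  3.56124860e+00]
 [ 1.42309024e-02 -1.27727115e-01 -9.91707248e-01  1.85552051e+03]
 [ 0.00000000e+00  0.00000000e+00  0.00000000e+00  1.00000000e+00]]
scene [[579.33137865   0.         315.27380545]
 [  0.         579.33137865 242.76318114]
 [  0.           0.           1.        ]] [[-6.16548862e-01  4.37306389e-01 -6.54698880e-01  1.57006044e+03]
 [ 7.87116455e-01  3.61119316e-01 -5.00040524e-01  7.09160902e+02]
 [ 1.77534961e-02 -8.23623677e-01 -5.66858758e-01  9.12463026e+02]
 [ 0.00000000e+00  0.00000000e+00  0.00000000e+00  1.00000000e+00]]
```

```bash
python3 - <<'E'
import cv2
im=cv2.imread("pics/top0.png");c=im[100:400,120:520]
cv2.imwrite("pics/top0b.png",cv2.resize(c,(800,600),interpolation=cv2.INTER_CUBIC))
E
```

```text
(no output)
```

View pics/top0b.png

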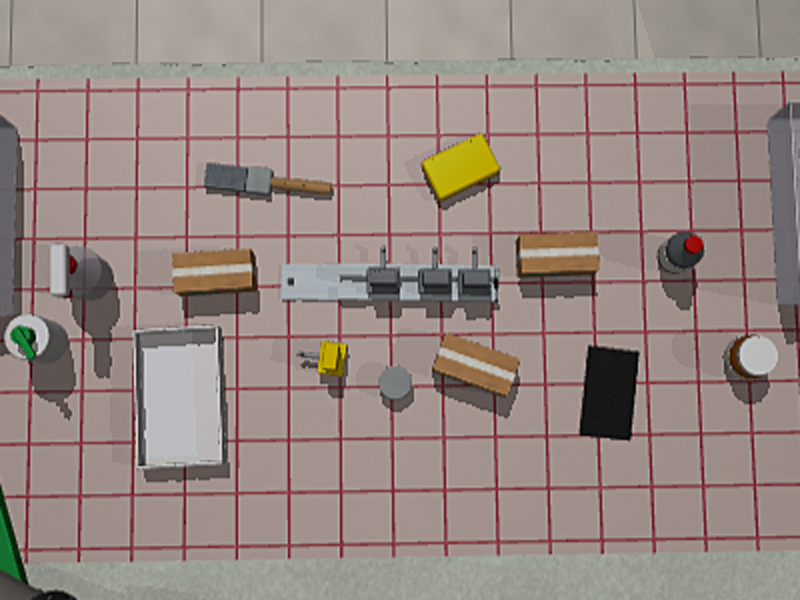

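View pics/scene0.png

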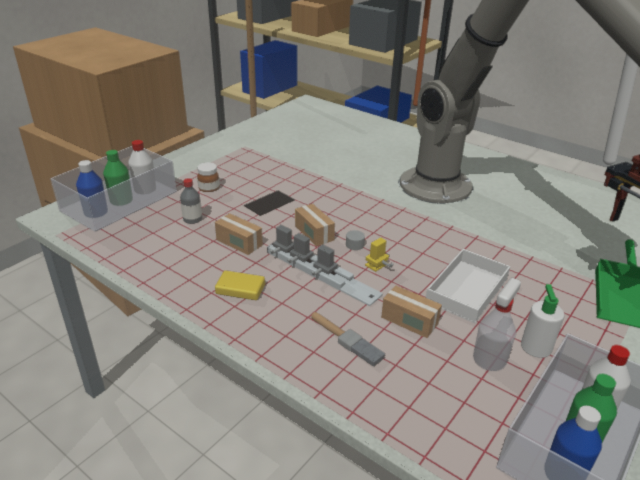

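Top view: the three grey hooks are at crop (383,278), (434,278) and (474,280), with the open track end on the left at (281,283). Basket is at (180,397), mat at (609,392), and cartons at (214,271), (557,254) and (476,364). The yellow look-alike at (332,358) is a free-standing piece off the track, so I leave it alone.

```bash
cat > h.py <<'E'
import numpy as np, cv2
from bench import bot
from scipy.spatial.transform import Rotation as R
def p2w(m,px,z):
    K,T=np.array(m["K"]),np.array(m["T"]);px=np.atleast_2d(px).astype(float)
    d=np.c_[px,np.ones(len(px))]@np.linalg.inv(K).T@T[:3,:3].T
    o=T[:3,3];return o+d*((z-o[2])/d[:,2])[:,None]
def rot(s):
    w=s["orientation"];return R.from_quat([w[1],w[2],w[3],w[0]]).as_matrix()
def plan(targets,s=None,base=None):
    """targets: (x,y,z,yaw deg of tool y axis in world, mod 180); prints rows from the present pose (base = commanded xyz,yaw)"""
    s=s or bot.get_state();A=rot(s);yaw=np.degrees(np.arctan2(A[1,1],A[0,1]));p=s["ee_pos"]
    if base: p,yaw=np.array(base[:3]),base[3]
    c,q=np.cos(np.radians(yaw)),np.sin(np.radians(yaw));A=np.array([[q,c,0],[-c,q,0],[0,0,-1]])
    print("pose",np.round(p,1),"yaw %.2f"%yaw)
    for t in targets:
        tw=-(t[3]-yaw)  # tool z down
        print(np.round((np.array(t[:3])-p)@A/1000,4),"twist %.3f"%np.radians(tw))
E
python3 - <<'E'
from h import *
m=bot.camera_model("top")
f=lambda n,u,z:print(n,np.round(p2w(m,np.array(u)/2+[120,100],z),0)[:,:2].tolist())
f("trackL",[[282,265],[281,300]],6);f("trackR",[[497,267],[497,301]],20)
f("hooks fin top",[[383,275],[434,275],[474,275]],82)
f("basket rim",[[135,330],[220,327],[223,466],[139,468]],42)
f("mat",[[587,346],[638,352],[631,439],[580,433]],4)
f("c1 stripe",[[174,273],[252,267]],60)
f("c2",[[519,252],[598,252]],60)
f("c3",[[440,350],[514,376]],60)
f("misc tin",[[395,382]],34);f("yellow",[[332,358]],50);f("spray,pump,polish,jar",[[75,270],[25,337],[690,250],[752,356]],70)
E
```

```text
trackL [[642.0, 167.0], [587.0, 168.0]]
trackR [[633.0, -170.0], [579.0, -169.0]]
hooks fin top [[614.0, 8.0], [613.0, -69.0], [612.0, -129.0]]
basket rim [[539.0, 388.0], [542.0, 258.0], [332.0, 253.0], [331.0, 379.0]]
mat [[508.0, -309.0], [498.0, -389.0], [363.0, -373.0], [373.0, -294.0]]
c1 stripe [[624.0, 326.0], [632.0, 207.0]]
c2 [[650.0, -201.0], [648.0, -322.0]]
c3 [[501.0, -77.0], [460.0, -188.0]]
misc tin [[455.0, -8.0]]
yellow [[492.0, 87.0]]
spray,pump,polish,jar [[629.0, 473.0], [529.0, 546.0], [648.0, -461.0], [485.0, -547.0]]
```

```bash
python3 - <<'E'
from h import *
plan([(612,-30,280,-1.4)])
E
```

```text
pose [288.4 609.7 221.8] yaw 64.69
[ 0.5661 -0.4399 -0.0582] twist 1.153
```

```bash
sed -i 's/\[\[q,c,0\],\[-c,q,0\]/[[-q,c,0],[c,q,0]/' h.py; python3 - <<'E'
from h import *
plan([(612,-30,280,-1.4)])
E
```

```text
pose [288.4 609.7 221.8] yaw 64.69
[-0.5661 -0.4399 -0.0582] twist 1.153
```

>>> arm_command(motion=[[[-0.05,-0.04,-0.058,0.1],[-0.1,-0.08,-0.058,0.2],[-0.15,-0.115,-0.058,0.3],[-0.2,-0.155,-0.058,0.4],[-0.25,-0.195,-0.058,0.5],[-0.3,-0.23,-0.058,0.6],[-0.35,-0.27,-0.058,0.7],[-0.4,-0.31,-0.058,0.8]]], fingers=-1)

```text
t: 1.1
ee_pos: [507.7, 178.1, 280.6]
orientation: [-0.0, 0.583, 0.812, 0.0]
force: [1.3, 0.4, 0.4]
finger_gap: 88.2
grasp_force: 0.0
```

```bash
python3 - <<'E'
from h import *
plan([(612,-30,280,-1.4)])
E
```

```text
pose [507.7 178.1 280.6] yaw 18.67
[-0.2306  0.0322  0.0006] twist 0.350
```

>>> arm_command(motion=[[[-0.05,0.007,0,0.08],[-0.1,0.014,0,0.16],[-0.15,0.021,0,0.24],[-0.2,0.028,0,0.3],[-0.231,0.032,0,0.35],[-0.231,0.032,0,0.35],[-0.231,0.032,0,0.35],[-0.231,0.032,0,0.35]]])

```text
t: 2.1
ee_pos: [611.8, -26.4, 280.5]
orientation: [-0.0, 0.714, 0.701, 0.0]
force: [0.0, 0.2, 0.1]
finger_gap: 88.3
grasp_force: 0.0
```

```bash
python3 - <<'E'
from h import *
import pickle
m=bot.camera_model("wrist");im=bot.get_image("wrist");cv2.imwrite("pics/w1.png",im[:,:,::-1]);pickle.dump(m,open("w1.pkl","wb"));print(m);print(bot.get_state()["q"]);plan([])
E
```

```text
{'K': array([[432.40286254,   0.        , 318.92001181],
       [  0.        , 432.40286254, 237.59733035],
       [  0.        ,   0.        ,   1.        ]]), 'T': array([[ 9.99809368e-01, -1.82435248e-02, -6.95714895e-03,
         6.13326096e+02],
       [-1.94871727e-02, -9.54561264e-01, -2.97376939e-01,
         5.60460991e+01],
       [-1.21582132e-03,  2.97455825e-01, -9.54734808e-01,
         4.41859808e+02],
       [ 0.00000000e+00,  0.00000000e+00,  0.00000000e+00,
         1.00000000e+00]])}
[-0.46142883  0.3534047   0.53229679  1.67123682 -0.19281593  1.16970131
  0.10104498]
pose [611.9 -26.5 280.6] yaw -1.06
```

View pics/w1.png

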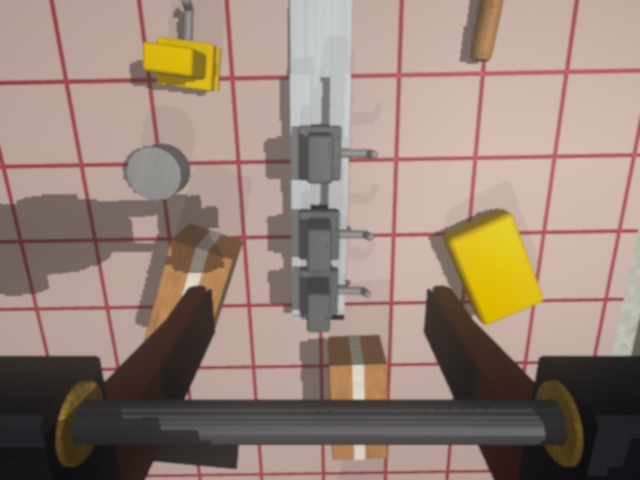

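```bash
python3 - <<'E'
from h import *
import pickle
m=pickle.load(open("w1.pkl","rb"))
print(np.round(p2w(m,[[320.5,183],[318.5,269],[318.5,330]],82),1)[:,:2])
print("track lips edges",np.round(p2w(m,[[292,205],[291,310],[344,310],[290,120],[352,120],[291,10],[351,10]],20),1)[:,:2])
im=cv2.imread("pics/w1.png");cv2.imwrite("pics/w1c.png",cv2.resize(im[100:350,230:430],None,fx=2.4,fy=2.4,interpolation=cv2.INTER_CUBIC))
E
```

```text
[[ 613.    -8.1]
 [ 609.8  -85.4]
 [ 608.6 -146.4]]
track lips edges [[ 584.   -40.8]
 [ 578.6 -156.5]
 [ 635.7 -157.6]
 [ 585.3   41.2]
 [ 643.7   40.1]
 [ 589.8  134.4]
 [ 642.5  133.3]]
```

View pics/w1c.png

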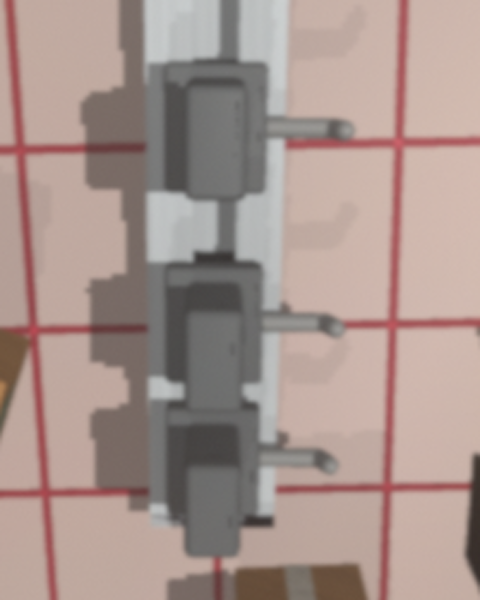

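>>> arm_command(motion=[[[0.036,0,0.02,0.01],[0.036,0,0.08,0.01],[0.036,0,0.14,0.01],[0.036,0,0.19,0.01],[0.036,0,0.215,0.01],[0.036,0,0.23,0.01],[0.036,0,0.23,0.01],[0.036,0,0.23,0.01]]])

```text
t: 3.15
ee_pos: [613.9, 8.0, 51.9]
orientation: [0.001, 0.718, 0.696, 0.001]
force: [-0.0, -0.1, -0.0]
finger_gap: 87.8
grasp_force: 0.0
```

>>> arm_command(motion=[[[0,0,0,0],[0,0,0,0],[0,0,0,0],[0,0,0,0],[0,0,0,0],[0,0,0,0],[0,0,0,0],[0,0,0,0]]], fingers=1, newtons=25)

```text
t: 4.15
ee_pos: [612.9, 7.9, 50.6]
orientation: [-0.0, 0.718, 0.696, -0.0]
force: [-0.2, 0.2, -1.1]
finger_gap: 21.7
grasp_force: 25.0
```

```bash
python3 - <<'E'
from h import *
s=bot.get_state();print(s["force"],s["moment"])
plan([(613.4,122,50.5,-1.6),(613.4,122,150,-1.6)])
E
```

```text
[-0.18102249  0.19197586 -1.09293962] [-0.03750034  0.03031325  0.0128755 ]
pose [612.9   7.9  50.6] yaw -1.77
[ 1.141e-01 -3.000e-03  1.000e-04] twist -0.003
[ 0.1141 -0.003  -0.0994] twist -0.003
```

>>> arm_command(motion=[[[0.025,0,0,0],[0.055,0,0,0],[0.085,0,0,0],[0.108,0,0,0],[0.115,0,0,0],[0.115,0,0,0],[0.115,0,0,-0.0],[0.115,0,0,0]]])

```text
t: 5.15
ee_pos: [616.4, 121.4, 50.6]
orientation: [0.0, 0.719, 0.695, -0.0]
force: [0.2, -1.3, -0.7]
finger_gap: 21.6
grasp_force: 25.0
```

>>> arm_command(motion=[[[0,0,-0.01,0],[0,0,-0.03,0],[0,0,-0.06,0],[0,0,-0.09,0],[0,0,-0.11,0],[0,0,-0.11,0],[0,0,-0.11,0],[0,0,-0.11,0]]])

```text
t: 6.15
ee_pos: [615.6, 122.7, 159.4]
orientation: [-0.0, 0.718, 0.696, -0.001]
force: [-0.5, 0.3, -1.9]
finger_gap: 22.0
grasp_force: 25.0
```

```bash
python3 - <<'E'
from h import *
s=bot.get_state();print(s["q"],s["force"],s["finger_gap"])
c,sn=np.cos(np.radians(2)),np.sin(np.radians(2))
# basket: hook x along basket x, tool y along basket y; hook +y = tool -y or +y
for i,bx in enumerate((64,0,-64)):
  for sg,yaw in((1,92),(-1,-88)):
    by=-17 if yaw==92 else 17
    x,y=436+c*bx-sn*by,320+sn*bx+c*by
    print(bx,by,round(x),round(y));
    if i==0: plan([(x,y,160,yaw),(x,y,50,yaw)])
E
```

```text
[-0.64878721  0.50052664  0.48367347  1.75800222 -0.27694463  0.95335884
 -0.08428316] [-0.52651113  0.26494709 -1.87476336] 21.969879836218798
64 -17 501 305
pose [615.6 122.7 159.4] yaw -1.77
[ 0.1789 -0.1207 -0.0006] twist -1.637
[ 0.1789 -0.1207  0.1094] twist -1.637
64 17 499 339
pose [615.6 122.7 159.4] yaw -1.77
[ 0.2129 -0.1229 -0.0006] twist 1.505
[ 0.2129 -0.1229  0.1094] twist 1.505
0 -17 437 303
0 17 435 337
-64 -17 373 301
-64 17 371 335
```

>>> arm_command(motion=[[[0.022,-0.015,0,-0.18],[0.045,-0.03,0,-0.36],[0.07,-0.047,0,-0.54],[0.095,-0.065,0,-0.72],[0.12,-0.081,0,-0.9],[0.145,-0.098,0,-1.08],[0.165,-0.112,0,-1.26],[0.179,-0.121,0,-1.44]]])

```text
t: 7.15
ee_pos: [499.7, 306.3, 159.6]
orientation: [-0.001, 0.077, 0.997, -0.0]
force: [0.2, -0.0, -1.9]
finger_gap: 21.6
grasp_force: 25.0
```

>>> arm_command(motion=[[[0,0,0,-0.12],[0,0,0,-0.197],[0,0,0,-0.197],[0,0,0.04,-0.197],[0,0,0.08,-0.197],[0,0,0.1,-0.197],[0,0,0.108,-0.197],[0,0,0.108,-0.197]]])

```text
t: 8.15
ee_pos: [501.1, 305.3, 52.4]
orientation: [-0.0, -0.017, 1.0, -0.0]
force: [0.2, 0.7, -1.4]
finger_gap: 21.8
grasp_force: 25.0
```

```bash
python3 - <<'E'
from h import *
s=bot.get_state();print(s["q"],s["force"],s["finger_gap"])
plan([(501,305,49.5,92)])
cv2.imwrite("pics/w2.png",bot.get_image("wrist")[:,:,::-1])
E
```

```text
[-0.69511     0.54485725  0.05425693  1.90386442 -0.04382567  0.69464194
  0.99012183] [ 0.23576896  0.67483162 -1.37095638] 21.807208308393
pose [501.1 305.3  52.4] yaw 91.97
[ 0.0001 -0.0003  0.0029] twist -0.001
```

View pics/w2.png

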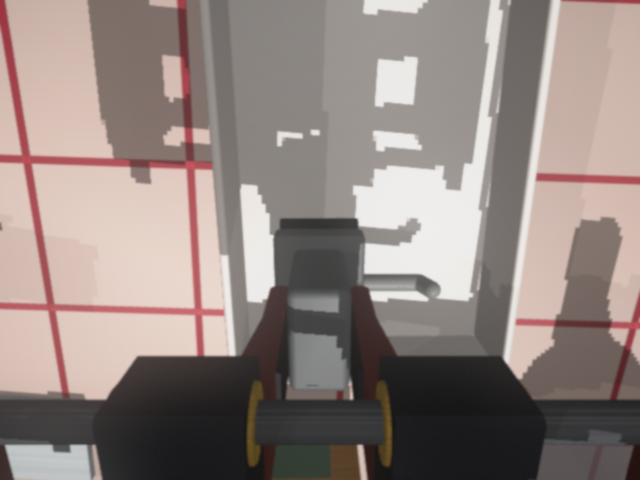

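Wrist view: hook_a is inside the basket (hook around (320,290), basket walls at columns 215 and 540). I release it and go on to hook_b.

>>> arm_command(motion=[[[0,0,0.002,0],[0,0,0.002,0],[0,0,0.002,0],[0,0,-0.02,0],[0,0,-0.07,0],[0,0,-0.13,0],[0,0,-0.15,0],[0,0,-0.15,0]]], fingers=0)

```text
t: 9.2
ee_pos: [502.0, 306.1, 204.6]
orientation: [0.002, -0.018, 1.0, 0.001]
force: [0.4, 0.2, -0.5]
finger_gap: 44.1
grasp_force: 0.0
```

```bash
python3 - <<'E'
from h import *
plan([(611,-69,200,-1.7)])
plan([(611,-69,110,-1.7)],base=(611,-69,200,10))
E
```

```text
pose [502.  306.1 204.6] yaw 92.01
[-0.0958 -0.3787  0.0046] twist 1.635
pose [611 -69 200] yaw 10.00
[0.   0.   0.09] twist 0.204
```

>>> arm_command(motion=[[[-0.012,-0.047,0,0.18],[-0.024,-0.095,0,0.36],[-0.036,-0.142,0,0.54],[-0.048,-0.19,0,0.72],[-0.06,-0.237,0,0.9],[-0.072,-0.285,0,1.08],[-0.084,-0.332,0,1.26],[-0.096,-0.379,0,1.43]]], fingers=-0.6)

```text
t: 10.2
ee_pos: [609.7, -71.4, 200.8]
orientation: [-0.001, 0.644, 0.765, -0.001]
force: [0.2, -0.2, -0.2]
finger_gap: 70.0
grasp_force: 0.0
```

>>> arm_command(motion=[[[0,0,0,0.1],[0,0,0,0.205],[0,0,0.05,0.205],[0,0,0.1,0.205],[0,0,0.13,0.205],[0,0,0.152,0.205],[0,0,0.152,0.205],[0,0,0.152,0.205]]])

```text
t: 11.2
ee_pos: [610.3, -70.2, 50.7]
orientation: [0.0, 0.717, 0.697, -0.0]
force: [0.3, 0.2, 0.9]
finger_gap: 70.3
grasp_force: 0.0
```

>>> arm_command(motion=[[[0,0,0,0],[0,0,0,0],[0,0,0,0],[0,0,0,0],[0,0,0,0],[0,0,0,0],[0,0,0,0],[0,0,0,0]]], fingers=1)

```text
t: 12.2
ee_pos: [610.4, -69.9, 50.7]
orientation: [-0.0, 0.717, 0.697, 0.0]
force: [-0.2, 0.7, -0.1]
finger_gap: 22.0
grasp_force: 25.0
```

```bash
python3 - <<'E'
from h import *
s=bot.get_state();print(s["force"],s["finger_gap"],s["grasp_force"])
plan([(615.5,122,50.5,-1.75)])
cv2.imwrite("pics/t2.png",bot.get_image("wrist")[:,:,::-1])
E
```

```text
[-0.17720686  0.68878057 -0.05450746] 21.974614492208953 24.99844640493393
pose [610.4 -69.9  50.7] yaw -1.66
[ 0.192  -0.0004  0.0002] twist 0.002
```

View pics/t2.png

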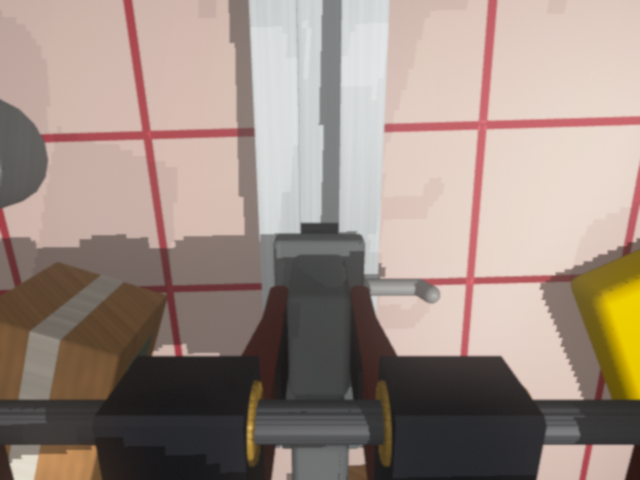

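Wrist view: hook_b is held between the pads at (320,300), and the slot ahead is clear. Next I slide it, lift it and carry it over.

>>> arm_command(motion=[[[0.025,0,0,0],[0.06,0,0,0],[0.1,0,0,0],[0.14,0,0,0],[0.17,0,0,0],[0.188,0,0,0],[0.193,0,0,0],[0.193,0,0,0]]])

```text
t: 13.25
ee_pos: [616.0, 122.2, 50.7]
orientation: [0.0, 0.718, 0.696, -0.0]
force: [-0.1, 0.5, 0.3]
finger_gap: 21.6
grasp_force: 25.0
```

>>> arm_command(motion=[[[0,0,-0.01,0],[0,0,-0.03,0],[0,0,-0.06,0],[0,0,-0.09,0],[0,0,-0.11,0],[0,0,-0.11,0],[0,0,-0.11,0],[0,0,-0.11,0]]])

```text
t: 14.25
ee_pos: [615.1, 122.8, 159.4]
orientation: [-0.0, 0.717, 0.697, -0.001]
force: [-0.2, 0.0, -1.1]
finger_gap: 22.0
grasp_force: 25.0
```

```bash
python3 - <<'E'
from h import *
s=bot.get_state();print(s["force"],s["finger_gap"])
plan([(437,303,160,92)])
E
```

```text
[-0.16624621  0.03981019 -1.06374289] 22.0452889661243
pose [615.1 122.8 159.4] yaw -1.66
[ 0.1749 -0.1833 -0.0006] twist -1.635
```

>>> arm_command(motion=[[[0.022,-0.023,0,-0.18],[0.044,-0.046,0,-0.36],[0.066,-0.069,0,-0.54],[0.088,-0.092,0,-0.72],[0.11,-0.115,0,-0.9],[0.132,-0.138,0,-1.08],[0.155,-0.162,0,-1.26],[0.175,-0.183,0,-1.44]]])

```text
t: 15.25
ee_pos: [436.8, 303.7, 159.9]
orientation: [-0.001, 0.077, 0.997, -0.0]
force: [0.1, 1.0, -1.2]
finger_gap: 22.1
grasp_force: 25.0
```

>>> arm_command(motion=[[[0,0,0,-0.12],[0,0,0,-0.195],[0,0,0,-0.195],[0,0,0.04,-0.195],[0,0,0.08,-0.195],[0,0,0.1,-0.195],[0,0,0.109,-0.195],[0,0,0.109,-0.195]]])

```text
t: 16.25
ee_pos: [438.1, 303.0, 51.4]
orientation: [-0.0, -0.017, 1.0, -0.0]
force: [-0.2, 0.0, -0.5]
finger_gap: 21.9
grasp_force: 25.0
```

>>> arm_command(motion=[[[0,0,0,0],[0,0,0,0],[0,0,0,0],[0,0,-0.02,0],[0,0,-0.07,0],[0,0,-0.13,0],[0,0,-0.15,0],[0,0,-0.15,0]]], fingers=0)

```text
t: 17.25
ee_pos: [439.0, 303.9, 203.5]
orientation: [0.002, -0.018, 1.0, 0.001]
force: [-0.6, -0.1, 0.0]
finger_gap: 43.9
grasp_force: 0.0
```

```bash
python3 - <<'E'
from h import *
plan([(609,-128.5,200,-1.7)])
E
```

```text
pose [439.  303.9 203.5] yaw 92.01
[-0.1547 -0.4381  0.0035] twist 1.636
```

>>> arm_command(motion=[[[-0.019,-0.055,0,0.18],[-0.038,-0.11,0,0.36],[-0.058,-0.164,0,0.54],[-0.077,-0.219,0,0.72],[-0.097,-0.274,0,0.9],[-0.116,-0.329,0,1.08],[-0.136,-0.384,0,1.26],[-0.155,-0.438,0,1.43]]], fingers=-0.6)

```text
t: 18.25
ee_pos: [608.1, -130.7, 199.8]
orientation: [-0.001, 0.644, 0.765, -0.001]
force: [0.7, 0.1, 0.1]
finger_gap: 70.3
grasp_force: 0.0
```

>>> arm_command(motion=[[[0,0,0,0.1],[0,0,0,0.206],[0,0,0.05,0.206],[0,0,0.1,0.206],[0,0,0.13,0.206],[0,0,0.151,0.206],[0,0,0.151,0.206],[0,0,0.151,0.206]]])

```text
t: 19.25
ee_pos: [609.1, -129.5, 51.5]
orientation: [0.001, 0.718, 0.696, 0.0]
force: [0.7, 0.4, 0.6]
finger_gap: 70.2
grasp_force: 0.0
```

>>> arm_command(motion=[[[0,0,0,0],[0,0,0,0],[0,0,0,0],[0,0,0,0],[0,0,0,0],[0,0,0,0],[0,0,0,0],[0,0,0,0]]], fingers=1)

```text
t: 20.25
ee_pos: [608.5, -129.1, 50.7]
orientation: [0.0, 0.718, 0.696, 0.0]
force: [-0.3, -0.5, 0.9]
finger_gap: 21.7
grasp_force: 25.0
```

```bash
python3 - <<'E'
from h import *
s=bot.get_state();print(s["force"],s["finger_gap"],s["grasp_force"])
plan([(615.5,122,50.5,-1.75)])
E
```

```text
[-0.32985822 -0.47898554  0.90241425] 21.670079893492577 25.000029802322388
pose [ 608.5 -129.1   50.7] yaw -1.72
[ 2.512e-01 -5.000e-04  2.000e-04] twist 0.001
```

>>> arm_command(motion=[[[0.025,0,0,0],[0.07,0,0,0],[0.12,0,0,0],[0.17,0,0,0],[0.215,0,0,0],[0.242,0,0,0],[0.252,0,0,0],[0.252,0,0,0]]])

```text
t: 21.25
ee_pos: [616.0, 122.9, 50.7]
orientation: [0.0, 0.717, 0.697, 0.0]
force: [-0.6, -0.2, 0.3]
finger_gap: 22.1
grasp_force: 25.0
```

>>> arm_command(motion=[[[0,0,0,0],[0,0,-0.02,0],[0,0,-0.05,0],[0,0,-0.09,0],[0,0,-0.11,0],[0,0,-0.11,0],[0,0,-0.11,0],[0,0,-0.11,0]]])

```text
t: 22.25
ee_pos: [615.0, 122.7, 159.1]
orientation: [-0.001, 0.718, 0.696, -0.001]
force: [0.2, -0.3, -2.6]
finger_gap: 21.6
grasp_force: 25.0
```

```bash
python3 - <<'E'
from h import *
s=bot.get_state();print(s["force"],s["finger_gap"])
plan([(374,301,160,92)])
E
```

```text
[ 0.2169393  -0.29027983 -2.56043002] 21.5644862066102
pose [615.  122.7 159.1] yaw -1.72
[ 0.171  -0.2462 -0.0009] twist -1.636
```

>>> arm_command(motion=[[[0.021,-0.031,0,-0.18],[0.042,-0.062,0,-0.36],[0.064,-0.093,0,-0.54],[0.085,-0.124,0,-0.72],[0.107,-0.155,0,-0.9],[0.128,-0.186,0,-1.08],[0.15,-0.217,0,-1.26],[0.171,-0.246,0,-1.44]]])

```text
t: 23.25
ee_pos: [373.8, 301.4, 159.9]
orientation: [-0.0, 0.077, 0.997, -0.001]
force: [-0.7, 0.7, -1.7]
finger_gap: 21.9
grasp_force: 25.0
```

>>> arm_command(motion=[[[0,0,0,-0.12],[0,0,0,-0.196],[0,0,0,-0.196],[0,0,0.04,-0.196],[0,0,0.08,-0.196],[0,0,0.1,-0.196],[0,0,0.109,-0.196],[0,0,0.109,-0.196]]])

```text
t: 24.25
ee_pos: [375.2, 300.9, 51.4]
orientation: [-0.0, -0.017, 1.0, -0.0]
force: [-0.3, 0.6, 0.2]
finger_gap: 21.7
grasp_force: 25.0
```

>>> arm_command(motion=[[[0,0,0,0],[0,0,0,0],[0,0,0,0],[0,0,-0.02,0],[0,0,-0.07,0],[0,0,-0.13,0],[0,0,-0.17,0],[0,0,-0.17,0]]], fingers=0)

```text
t: 25.25
ee_pos: [376.8, 302.6, 225.1]
orientation: [0.002, -0.018, 1.0, 0.003]
force: [-0.6, 0.4, 0.0]
finger_gap: 44.0
grasp_force: 0.0
```

```bash
python3 - <<'E'
from h import *
im=bot.get_image("top")[:,:,::-1]
cv2.imwrite("pics/t3.png",cv2.resize(im[175:350,160:460],(798,465),interpolation=cv2.INTER_CUBIC));plan([])
E
```

```text
pose [375.7 301.7 223. ] yaw 92.02
```

View pics/t3.png

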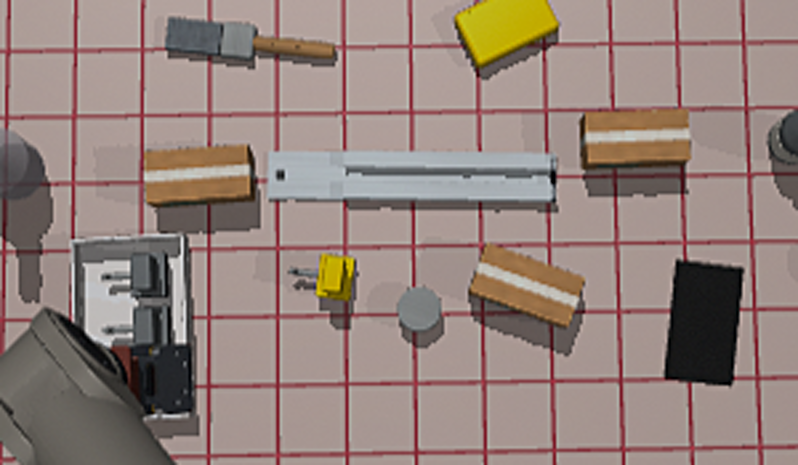

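```bash
python3 - <<'E'
from h import *
m=bot.camera_model("top")
for u in ([[146,178],[250,172]],[[583,138],[689,133]],[[478,269],[580,300]]):
    w=p2w(m,np.array(u)/2.66+[160,175],60);d=w[1]-w[0];print(w.mean(0).round(),np.hypot(*d[:2]).round(),np.degrees(np.arctan2(d[1],d[0])).round(1))
plan([(500,20,300,9.5)])
plan([(375,-240,320,-73)],base=(500,20,300,9.5))
E
```

```text
[610. 242.  60.] 119.0 -87.4
[ 649. -261.   60.] 123.0 -88.0
[ 479. -133.   60.] 121.0 -107.7
pose [375.7 301.7 223. ] yaw 92.02
[-0.1143 -0.2859 -0.077 ] twist 1.440
pose [500  20 300] yaw 9.50
[-0.2358 -0.1662 -0.02  ] twist 1.440
```

Carton 1 has been knocked from (628,267) to (610,242), so I'll use the new position for it.

>>> arm_command(motion=[[[-0.014,-0.036,-0.01,0.18],[-0.028,-0.072,-0.02,0.36],[-0.043,-0.107,-0.03,0.54],[-0.057,-0.143,-0.04,0.72],[-0.071,-0.179,-0.05,0.9],[-0.085,-0.215,-0.06,1.08],[-0.1,-0.25,-0.07,1.26],[-0.114,-0.286,-0.077,1.44]]])

```text
t: 26.3
ee_pos: [498.9, 18.2, 297.5]
orientation: [-0.001, 0.648, 0.761, -0.001]
force: [0.6, 0.6, -0.0]
finger_gap: 43.7
grasp_force: 0.0
```

>>> arm_command(motion=[[[-0.03,-0.021,-0.003,0.18],[-0.06,-0.042,-0.006,0.36],[-0.09,-0.063,-0.009,0.54],[-0.12,-0.084,-0.012,0.72],[-0.15,-0.105,-0.015,0.9],[-0.18,-0.126,-0.017,1.08],[-0.21,-0.147,-0.02,1.26],[-0.236,-0.166,-0.02,1.44]]])

```text
t: 27.3
ee_pos: [373.2, -241.7, 317.5]
orientation: [-0.0, 0.989, 0.145, -0.001]
force: [-0.2, 0.1, -0.2]
finger_gap: 43.7
grasp_force: 0.0
```

>>> arm_command(motion=[[[0,0,0,0.17],[0,0,0,0.34],[0,0,0,0.41],[0,0,0,0.41],[0,0,0,0.41],[0,0,0,0.41],[0,0,0,0.41],[0,0,0,0.41]]], fingers=1)

```text
t: 28.3
ee_pos: [374.5, -240.8, 318.6]
orientation: [-0.0, 0.998, -0.056, 0.0]
force: [-1.0, -0.6, 0.5]
finger_gap: 0.1
grasp_force: 0.0
```

```bash
python3 - <<'E'
from h import *
import pickle
m=bot.camera_model("wrist");im=bot.get_image("wrist");cv2.imwrite("pics/w3.png",im[:,:,::-1]);pickle.dump(m,open("w3.pkl","wb"))
print(bot.get_state()["q"]);plan([])
E
```

```text
[-0.42538039 -0.06357713  0.84114986  1.98613379  0.05076583  1.19822705
 -1.28750501]
pose [ 374.5 -240.9  318.7] yaw -96.47
```

View pics/w3.png

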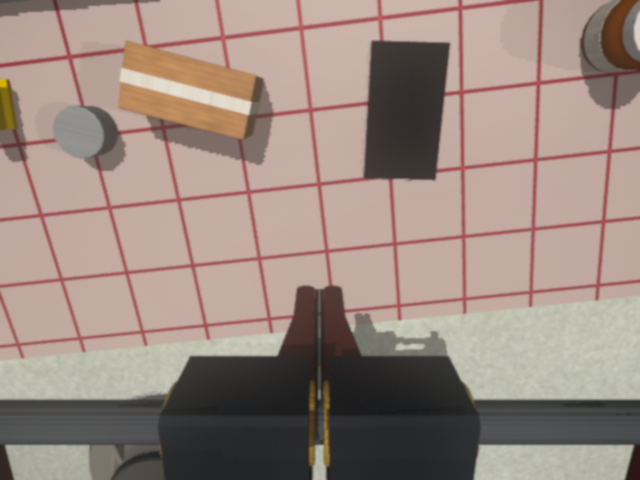

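```bash
python3 - <<'E'
from h import *
import pickle
m=pickle.load(open("w3.pkl","rb"))
w=p2w(m,[[371,41],[449,42],[436,179],[364,178]],4);print(w.round(),w.mean(0))
for d in (w[0]-w[3],w[1]-w[2]):print(np.hypot(*d[:2]),np.degrees(np.arctan2(d[1],d[0])))
w=p2w(m,[[121,75],[251,105]],60);d=w[0]-w[1];print(w.mean(0),np.hypot(*d[:2]),np.degrees(np.arctan2(d[1],d[0])))
w=p2w(m,[[86,132]],34);print("tin",w)
E
```

```text
[[ 509. -309.    4.]
 [ 499. -387.    4.]
 [ 361. -369.    4.]
 [ 371. -290.    4.]] [ 434.84318751 -338.78363869    4.        ]
138.97881165115714 -7.667724153563195
139.14160887081206 -7.307162367903379
[ 480.52923152 -130.15159452   60.        ] 120.03661814351189 70.89131905114837
tin [[454.42491015 -14.17447275  34.        ]]
```

```bash
python3 - <<'E'
from h import *
plan([(480.5,-131,130,-19)])
plan([(435,-340,130,-97.2)],base=(480.5,-131,130,-19))
E
```

```text
pose [ 374.5 -240.9  318.7] yaw -96.47
[ 0.0929 -0.1211  0.1887] twist -1.352
pose [ 480.5 -131.   130. ] yaw -19.00
[-0.2124  0.025   0.    ] twist 1.365
```

>>> arm_command(motion=[[[0.012,-0.015,0,-0.18],[0.024,-0.03,0.02,-0.36],[0.036,-0.047,0.05,-0.54],[0.048,-0.062,0.08,-0.72],[0.06,-0.078,0.11,-0.9],[0.072,-0.094,0.14,-1.08],[0.084,-0.11,0.17,-1.26],[0.093,-0.121,0.189,-1.352]]], fingers=-1)

```text
t: 29.35
ee_pos: [480.7, -130.2, 128.1]
orientation: [-0.001, 0.813, 0.583, -0.001]
force: [0.4, -0.6, -0.4]
finger_gap: 77.2
grasp_force: 0.0
```

>>> arm_command(motion=[[[0,0,0,0],[0,0,0.03,0],[0,0,0.06,0],[0,0,0.09,0],[0,0,0.105,0],[0,0,0.11,0],[0,0,0.11,0],[0,0,0.11,0]]])

```text
t: 30.35
ee_pos: [481.3, -131.3, 20.5]
orientation: [0.001, 0.814, 0.58, 0.001]
force: [-0.1, 0.2, 0.5]
finger_gap: 88.2
grasp_force: 0.0
```

>>> arm_command(motion=[[[0,0,0,0],[0,0,0,0],[0,0,0,0],[0,0,0,0],[0,0,-0.03,0],[0,0,-0.07,0],[0,0,-0.11,0],[0,0,-0.11,0]]], fingers=1, newtons=30)

```text
t: 31.35
ee_pos: [482.3, -131.4, 131.7]
orientation: [0.001, 0.814, 0.581, 0.002]
force: [-0.1, -0.8, -3.1]
finger_gap: 60.3
grasp_force: 29.8
```

```bash
python3 - <<'E'
from h import *
s=bot.get_state();print(s["force"],s["finger_gap"])
import pickle
m=bot.camera_model("wrist");im=bot.get_image("wrist");cv2.imwrite("pics/w4.png",im[:,:,::-1]);pickle.dump(m,open("w4.pkl","wb"))
plan([(435,-340,130,-97.2)])
E
```

```text
[-0.14434504 -0.8163055  -3.09798867] 60.29046035313183
pose [ 481.  -130.9  130.1] yaw -19.00
[-2.127e-01  2.450e-02  1.000e-04] twist 1.365
```

View pics/w4.png

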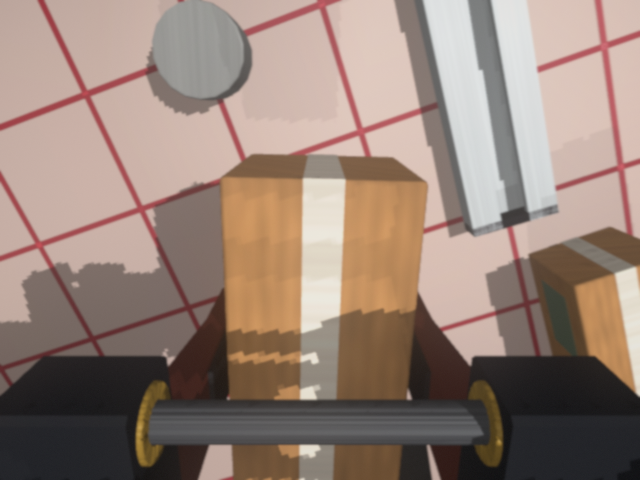

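Wrist view: the carton is held squarely, with its top end edge at row 181 and the stripe at column 323. The script works out its offset along the tool axis.

```bash
cat >> h.py <<'E'
def offset(m,px,ztop,pos,yaw,half=60):
    a=np.radians(yaw);A=np.array([[-np.sin(a),np.cos(a)],[np.cos(a),np.sin(a)]])
    return ((p2w(m,px,ztop)[:,:2]-np.array(pos[:2]))@A).round(1)
E
python3 - <<'E'
from h import *
import pickle
m=pickle.load(open("w4.pkl","rb"))
print(offset(m,[[323,181],[223,181],[425,181]],170,(481,-131),-19))
E
```

```text
[[ 61.    2.1]
 [ 61.  -26.5]
 [ 60.9  31.4]]
```

>>> arm_command(motion=[[[-0.02,0.003,0,0.17],[-0.05,0.006,0,0.34],[-0.08,0.009,0,0.52],[-0.11,0.012,0,0.69],[-0.14,0.016,0,0.87],[-0.17,0.019,0,1.05],[-0.195,0.022,0,1.22],[-0.213,0.0245,0,1.365]]])

```text
t: 32.4
ee_pos: [432.7, -341.0, 127.6]
orientation: [-0.0, 0.998, -0.066, -0.002]
force: [-0.8, 0.8, -2.8]
finger_gap: 59.9
grasp_force: 29.8
```

>>> arm_command(motion=[[[0,0,0,0],[0,0,0,0],[0,0,0.03,0],[0,0,0.06,0],[0,0,0.09,0],[0,0,0.1,0],[0,0,0.105,0],[0,0,0.105,0]]])

```text
t: 33.4
ee_pos: [434.7, -340.6, 25.2]
orientation: [0.0, 0.998, -0.063, 0.0]
force: [0.0, 0.1, -2.9]
finger_gap: 59.9
grasp_force: 29.8
```

>>> arm_command(motion=[[[0,0,0,0],[0,0,0,0],[0,0,0,0],[0,0,-0.03,0],[0,0,-0.08,0],[0,0,-0.14,0],[0,0,-0.19,0],[0,0,-0.19,0]]], fingers=-1)

```text
t: 34.4
ee_pos: [435.9, -342.3, 218.2]
orientation: [0.001, 0.998, -0.063, 0.003]
force: [0.3, -0.0, -1.7]
finger_gap: 87.8
grasp_force: 0.0
```

```bash
python3 - <<'E'
from h import *
s=bot.get_state();print(s["force"],s["q"])
plan([(649,-261,210,-178+180)])
plan([(649,-261,210,-178)])
E
```

```text
[ 0.26776466 -0.0390339  -1.70958451] [-0.24907946  0.45244691  1.07180548  1.90436476 -0.46108541  1.05041093
 -0.6807795 ]
pose [ 435.9 -342.3  218.2] yaw -97.24
[ 0.2012 -0.1075  0.0082] twist -1.732
pose [ 435.9 -342.3  218.2] yaw -97.24
[ 0.2012 -0.1075  0.0082] twist 1.410
```

```bash
python3 - <<'E'
from h import *
plan([(649,-325,230,0)])
E
```

```text
pose [ 435.9 -342.3  218.2] yaw -97.24
[ 0.2092 -0.044  -0.0118] twist -1.697
```

>>> arm_command(motion=[[[0.026,-0.005,-0.012,-0.18],[0.052,-0.011,-0.012,-0.36],[0.08,-0.016,-0.012,-0.54],[0.105,-0.022,-0.012,-0.72],[0.13,-0.027,-0.012,-0.9],[0.157,-0.033,-0.012,-1.08],[0.183,-0.038,-0.012,-1.26],[0.209,-0.044,-0.012,-1.44]]])

```text
t: 35.4
ee_pos: [647.4, -322.7, 224.9]
orientation: [-0.001, 0.79, 0.613, -0.0]
force: [0.2, 1.1, 0.2]
finger_gap: 87.7
grasp_force: 0.0
```

>>> arm_command(motion=[[[0,0,0,-0.17],[0,0,0,-0.257],[0,0,0,-0.257],[0,0,0,-0.257],[0,0,0,-0.257],[0,0,0,-0.257],[0,0,0,-0.257],[0,0,0,-0.257]]])

```text
t: 36.4
ee_pos: [647.2, -323.1, 226.7]
orientation: [-0.0, 0.707, 0.707, 0.0]
force: [1.6, -0.0, 0.2]
finger_gap: 87.5
grasp_force: 0.0
```

```bash
python3 - <<'E'
from h import *
import pickle
plan([])
m=bot.camera_model("wrist");im=bot.get_image("wrist");cv2.imwrite("pics/w5.png",im[:,:,::-1]);pickle.dump(m,open("w5.pkl","wb"))
E
```

```text
pose [ 647.2 -323.1  226.7] yaw -0.00
```

View pics/w5.png

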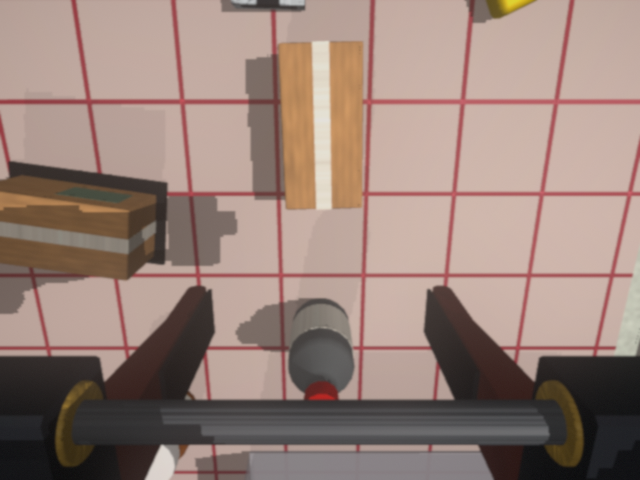

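```bash
python3 - <<'E'
from h import *
import pickle
m=pickle.load(open("w5.pkl","rb"))
w=p2w(m,[[320,41],[323.5,209]],60);d=w[0]-w[1];print(w.mean(0),np.hypot(*d[:2]),np.degrees(np.arctan2(d[1],d[0])))
x,y=w.mean(0)[:2];a=np.degrees(np.arctan2(d[1],d[0]))-90
plan([(x,y,20,a)]);plan([(435,-340,160,-97.2)],base=(x,y,160,a))
E
```

```text
[ 649.08669846 -259.71524122   60.        ] 120.0267546510791 91.27027603958078
pose [ 647.2 -323.1  226.7] yaw -0.00
[0.0634 0.0019 0.2067] twist -0.022
pose [ 649.1 -259.7  160. ] yaw 1.27
[-0.0755 -0.2158  0.    ] twist 1.719
```

>>> arm_command(motion=[[[0.03,0.001,0,-0.022],[0.063,0.002,0.03,-0.022],[0.063,0.002,0.08,-0.022],[0.063,0.002,0.13,-0.022],[0.063,0.002,0.18,-0.022],[0.063,0.002,0.2,-0.022],[0.063,0.002,0.206,-0.022],[0.063,0.002,0.206,-0.022]]])

```text
t: 37.45
ee_pos: [650.2, -260.8, 22.1]
orientation: [0.001, 0.699, 0.715, 0.0]
force: [0.9, 0.1, 0.4]
finger_gap: 87.9
grasp_force: 0.0
```

>>> arm_command(motion=[[[0,0,0,0],[0,0,0,0],[0,0,0,0],[0,0,0,0],[0,0,-0.04,0],[0,0,-0.09,0],[0,0,-0.14,0],[0,0,-0.14,0]]], fingers=1)

```text
t: 38.45
ee_pos: [651.3, -261.6, 165.0]
orientation: [0.003, 0.699, 0.715, 0.002]
force: [0.2, -0.8, -3.1]
finger_gap: 60.1
grasp_force: 30.0
```

```bash
python3 - <<'E'
from h import *
s=bot.get_state();print(s["force"],s["finger_gap"],s["grasp_force"])
plan([(435,-340,160,-97.2)])
E
```

```text
[ 0.18712512 -0.8084063  -3.06999261] 60.11001309867814 29.998905658721924
pose [ 651.3 -261.6  165. ] yaw 1.24
[-0.0737 -0.2179  0.005 ] twist 1.718
```

>>> arm_command(motion=[[[-0.009,-0.027,0,0.18],[-0.019,-0.054,0,0.36],[-0.028,-0.081,0,0.54],[-0.037,-0.108,0,0.72],[-0.047,-0.135,0,0.9],[-0.056,-0.163,0,1.08],[-0.065,-0.19,0,1.26],[-0.0745,-0.217,0,1.44]]])

```text
t: 39.45
ee_pos: [432.0, -338.7, 159.1]
orientation: [-0.001, 0.997, 0.073, -0.001]
force: [-0.2, -0.4, -2.3]
finger_gap: 59.8
grasp_force: 30.0
```

>>> arm_command(motion=[[[0,0,0,0.17],[0,0,0,0.278],[0,0,0.02,0.278],[0,0,0.04,0.278],[0,0,0.05,0.278],[0,0,0.05,0.278],[0,0,0.05,0.278],[0,0,0.05,0.278]]])

```text
t: 40.45
ee_pos: [434.2, -339.8, 111.2]
orientation: [0.0, 0.998, -0.063, 0.001]
force: [0.6, -0.0, -2.2]
finger_gap: 59.8
grasp_force: 30.0
```

```bash
python3 - <<'E'
from h import *
import pickle
plan([(435,-340,85.5,-97.2)])
m=bot.camera_model("wrist");im=bot.get_image("wrist");cv2.imwrite("pics/w6.png",im[:,:,::-1]);pickle.dump(m,open("w6.pkl","wb"))
E
```

```text
pose [ 434.2 -339.8  111.2] yaw -97.17
[0.0008 0.0001 0.0257] twist 0.001
```

View pics/w6.png

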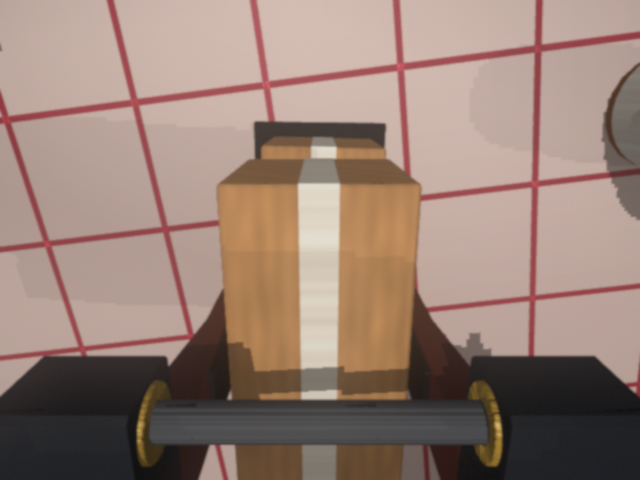

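```bash
python3 - <<'E'
from h import *
import pickle
m=pickle.load(open("w6.pkl","rb"));a=((434.2,-339.8),-97.2)
print("held",offset(m,[[220,185],[419,185]],151,*a));print("lower",offset(m,[[263,141],[384,141]],64,*a));print("mat",offset(m,[[254,122],[386,122]],4,*a))
E
```

```text
held [[ 59.8 -28.4]
 [ 59.8  28.1]]
lower [[ 64.8 -26.7]
 [ 64.8  30.4]]
mat [[ 71.  -39.3]
 [ 70.9  40. ]]
```

>>> arm_command(motion=[[[0.001,0.001,0,0],[0.001,0.001,0.01,0],[0.001,0.001,0.018,0],[0.001,0.001,0.023,0],[0.001,0.001,0.026,0],[0.001,0.001,0.026,0],[0.001,0.001,0.026,0],[0.001,0.001,0.026,0]]])

```text
t: 41.5
ee_pos: [434.5, -340.5, 85.2]
orientation: [-0.0, 0.998, -0.063, 0.0]
force: [-3.4, 2.7, 6.5]
finger_gap: 59.8
grasp_force: 30.0
```

>>> arm_command(motion=[[[0,0,0,0],[0,0,0,0],[0,0,0,0],[0,0,-0.02,0],[0,0,-0.06,0],[0,0,-0.11,0],[0,0,-0.15,0],[0,0,-0.15,0]]], fingers=-1)

```text
t: 42.5
ee_pos: [435.9, -342.2, 238.5]
orientation: [0.001, 0.998, -0.063, 0.003]
force: [-0.7, -0.1, -0.2]
finger_gap: 87.7
grasp_force: 0.0
```

```bash
python3 - <<'E'
from h import *
plan([(560,-70,260,-97.2+82.5)])
plan([(610,180,260,0)],base=(560,-70,260,-97.2+82.5))
E
```

```text
pose [ 435.9 -342.2  238.5] yaw -97.20
[ 0.089  -0.2856 -0.0215] twist -1.440
pose [560 -70 260] yaw -14.70
[ 0.2545 -0.0151  0.    ] twist -0.257
```

>>> arm_command(motion=[[[0.011,-0.036,-0.02,-0.18],[0.022,-0.071,-0.02,-0.36],[0.033,-0.107,-0.02,-0.54],[0.044,-0.143,-0.02,-0.72],[0.056,-0.179,-0.02,-0.9],[0.067,-0.214,-0.02,-1.08],[0.078,-0.25,-0.02,-1.26],[0.089,-0.286,-0.02,-1.44]]])

```text
t: 43.5
ee_pos: [558.6, -66.8, 254.4]
orientation: [-0.0, 0.79, 0.613, -0.0]
force: [1.3, 0.6, 0.1]
finger_gap: 87.4
grasp_force: 0.0
```

>>> arm_command(motion=[[[0.05,-0.003,0,-0.05],[0.1,-0.006,0,-0.1],[0.15,-0.009,0,-0.15],[0.2,-0.012,0,-0.2],[0.24,-0.014,0,-0.257],[0.2545,-0.015,0,-0.257],[0.2545,-0.015,0,-0.257],[0.2545,-0.015,0,-0.257]]])

```text
t: 44.5
ee_pos: [608.7, 179.4, 254.8]
orientation: [0.0, 0.708, 0.706, -0.0]
force: [0.6, 0.8, 0.7]
finger_gap: 88.0
grasp_force: 0.0
```

```bash
python3 - <<'E'
from h import *
import pickle
plan([])
m=bot.camera_model("wrist");im=bot.get_image("wrist");pickle.dump(m,open("w7.pkl","wb"))
t=bot.get_image("top")[190:310,350:470]
o=np.zeros((480,760,3),np.uint8)
o[:400,:520]=cv2.resize(im,(640,480))[:400,60:580];o[:240,520:]=cv2.resize(t,(240,240),interpolation=cv2.INTER_CUBIC)
cv2.imwrite("pics/w7.png",o[:,:,::-1])
E
```

```text
pose [608.7 179.4 254.8] yaw -0.16
```

View pics/w7.png

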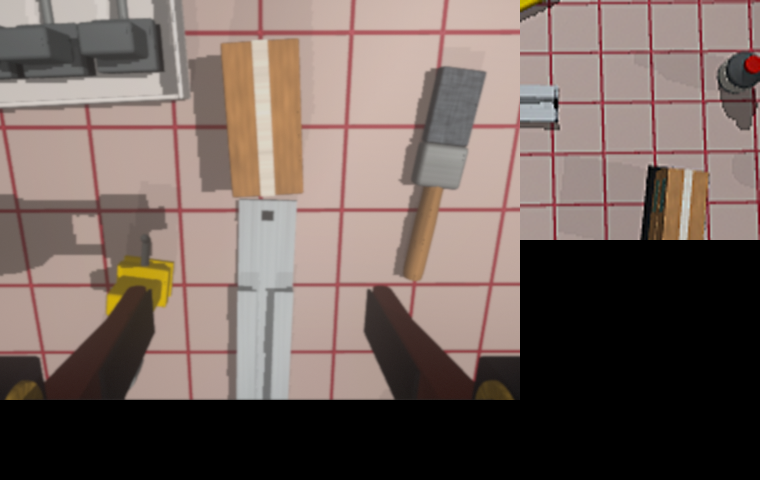

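```bash
python3 - <<'E'
from h import *
import pickle
m=pickle.load(open("w7.pkl","rb"))
w=p2w(m,[[320,40],[328,195.5]],60);d=w[0]-w[1];print(w.mean(0),np.hypot(*d[:2]),np.degrees(np.arctan2(d[1],d[0])))
x,y=w.mean(0)[:2];a=np.degrees(np.arctan2(d[1],d[0]))-90
plan([(x,y,20,a)],base=(608.7,179.4,254.8,-.16))
print("basket corner",p2w(m,[[245,98]],42))
E
```

```text
[612.73602479 247.07205955  60.        ] 119.53947953345141 93.02745940051679
pose [608.7 179.4 254.8] yaw -0.16
[0.0677 0.0038 0.2348] twist -0.056
basket corner [[547.73099902 265.49812343  42.        ]]
```

>>> arm_command(motion=[[[0.03,0.002,0,-0.056],[0.067,0.004,0.02,-0.056],[0.067,0.004,0.07,-0.056],[0.067,0.004,0.12,-0.056],[0.067,0.004,0.17,-0.056],[0.067,0.004,0.21,-0.056],[0.067,0.004,0.23,-0.056],[0.067,0.004,0.23,-0.056]]], fingers=-0.75)

```text
t: 45.6
ee_pos: [612.0, 249.6, 23.7]
orientation: [-0.0, 0.686, 0.727, -0.001]
force: [-0.3, -0.2, 1.4]
finger_gap: 77.1
grasp_force: 0.0
```

>>> arm_command(motion=[[[0,0,0,0],[0,0,0,0],[0,0,0,0],[0,0,0,0],[0,0,-0.05,0],[0,0,-0.1,0],[0,0,-0.16,0],[0,0,-0.21,0]]], fingers=1)

```text
t: 46.6
ee_pos: [612.5, 248.9, 237.1]
orientation: [0.0, 0.687, 0.727, 0.001]
force: [-0.4, 0.4, -2.6]
finger_gap: 59.8
grasp_force: 30.0
```

>>> arm_command(motion=[[[-0.05,0,0,0],[-0.1,0,0,0],[-0.15,0,0,0],[-0.2,0,0,0],[-0.25,0,0,0],[-0.28,0,0,0],[-0.28,0,0,0],[-0.28,0,0,0]]])

```text
t: 47.6
ee_pos: [628.4, -29.4, 234.5]
orientation: [-0.001, 0.686, 0.727, 0.0]
force: [0.2, 0.5, -4.4]
finger_gap: 60.0
grasp_force: 30.0
```

```bash
python3 - <<'E'
from h import *
s=bot.get_state();print(s["force"],s["finger_gap"],s["grasp_force"])
plan([(435,-340,235,-97.2)])
E
```

```text
[ 0.24793052  0.50324678 -4.41455515] 60.01358133693608 29.997139871120453
pose [628.4 -29.4 234.5] yaw 3.31
[-0.299  -0.2109 -0.0005] twist 1.754
```

>>> arm_command(motion=[[[-0.037,-0.026,0,0.18],[-0.075,-0.053,0,0.36],[-0.112,-0.079,0,0.54],[-0.15,-0.105,0,0.72],[-0.187,-0.132,0,0.9],[-0.224,-0.158,0,1.08],[-0.262,-0.185,0,1.26],[-0.299,-0.211,0,1.44]]])

```text
t: 48.6
ee_pos: [435.4, -340.4, 234.7]
orientation: [-0.0, 0.996, 0.092, 0.0]
force: [1.2, -0.5, -3.5]
finger_gap: 60.2
grasp_force: 30.0
```

>>> arm_command(motion=[[[0,0,0,0.17],[0,0,0,0.314],[0,0,0.02,0.314],[0,0,0.04,0.314],[0,0,0.06,0.314],[0,0,0.06,0.314],[0,0,0.06,0.314],[0,0,0.06,0.314]]])

```text
t: 49.6
ee_pos: [435.3, -341.5, 175.3]
orientation: [0.0, 0.998, -0.063, 0.001]
force: [0.1, -0.1, -2.2]
finger_gap: 59.4
grasp_force: 30.0
```

```bash
python3 - <<'E'
from h import *
import pickle
plan([(435,-340,149,-97.2)])
m=bot.camera_model("wrist");im=bot.get_image("wrist");cv2.imwrite("pics/w8.png",im[:,:,::-1]);pickle.dump(m,open("w8.pkl","wb"))
E
```

```text
pose [ 435.3 -341.5  175.3] yaw -97.23
[-0.0004 -0.0014  0.0263] twist -0.001
```

View pics/w8.png

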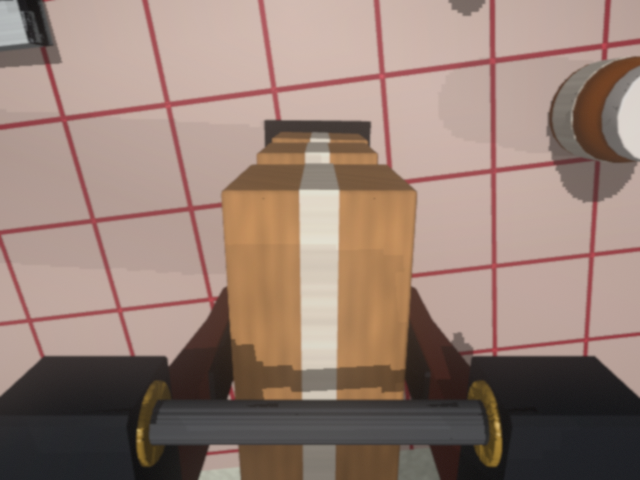

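```bash
python3 - <<'E'
from h import *
import pickle
m=pickle.load(open("w8.pkl","rb"));a=((435.3,-341.5),-97.2)
print("held",offset(m,[[223,190],[415,190]],211,*a));print("lower",offset(m,[[257,153],[378,153]],124,*a));print("mat",offset(m,[[264,122],[371,122]],4,*a))
E
```

```text
held [[ 57.6 -28.5]
 [ 57.5  28. ]]
lower [[ 58.7 -30.3]
 [ 58.6  28.5]]
mat [[ 68.3 -41.1]
 [ 68.2  38.6]]
```

>>> arm_command(motion=[[[0.001,-0.001,0,0],[0.001,-0.001,0.01,0],[0.001,-0.001,0.018,0],[0.001,-0.001,0.023,0],[0.001,-0.001,0.0265,0],[0.001,-0.001,0.0265,0],[0.001,-0.001,0.0265,0],[0.001,-0.001,0.0265,0]]])

```text
t: 50.65
ee_pos: [435.9, -340.4, 150.2]
orientation: [-0.001, 0.998, -0.063, 0.001]
force: [-6.4, 6.6, 22.2]
finger_gap: 60.2
grasp_force: 30.0
```

>>> arm_command(motion=[[[0,0,0,0],[0,0,0,0],[0,0,0,0],[0,0,-0.02,0],[0,0,-0.06,0],[0,0,-0.1,0],[0,0,-0.11,0],[0,0,-0.11,0]]], fingers=-1)

```text
t: 51.65
ee_pos: [436.3, -340.2, 258.8]
orientation: [0.0, 0.998, -0.063, 0.001]
force: [0.4, -0.6, -0.2]
finger_gap: 88.0
grasp_force: 0.0
```

>>> arm_command(motion=[[[0.03,-0.04,0,0],[0.06,-0.08,0,0],[0.09,-0.12,0,0],[0.12,-0.16,0,0],[0.15,-0.2,0,0],[0.16,-0.22,0,0],[0.16,-0.22,0,0],[0.16,-0.22,0,0]]])

```text
t: 52.65
ee_pos: [620.8, -144.3, 258.1]
orientation: [0.0, 0.998, -0.065, -0.0]
force: [-0.2, -1.2, -0.6]
finger_gap: 87.9
grasp_force: 0.0
```

```bash
python3 - <<'E'
from h import *
t=bot.get_image("top");s=bot.get_image("scene")
o=np.hstack([cv2.resize(t[200:350,170:450],(560,300)),np.zeros((300,240,3),np.uint8)])
o2=cv2.resize(s[150:350,200:520],(480,300));o3=np.zeros((300,800,3),np.uint8);o3[:,:480]=o2
cv2.imwrite("pics/fin.png",np.vstack([o,o3])[:,:,::-1])
E
```

```text
(no output)
```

View pics/fin.png

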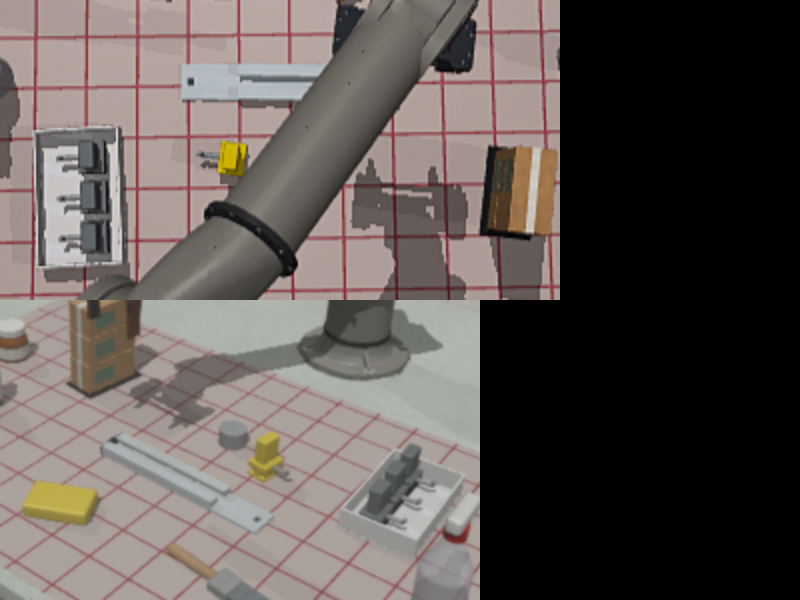

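The final views show three hooks upright in the basket, at crop (85,155), (90,197) and (90,238). The three-carton column stands square on the mat, and everything else is where it was.

```bash
python3 -c "
from bench import bot
print(bot.close_job())"
```

```text
the job is handed in; nothing more can be done
None
```

I handed the job in after about 53 s of robot time: the three hooks are in the basket and the three cartons are stacked squarely on the mat. No cleaning things were disturbed; the hand-in returned no verdict.

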